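# Isolate the welder and pop its fuse hatch

### The arm

A 7-joint arm with a two-finger parallel gripper is mounted at the origin on the work surface. World frame = base frame: x ahead of the robot, y to its left, z up, the work surface at z = 0. Lengths are in m, angles in rad, forces in N, time in s.
With the tool pointing down it reaches from about 0.375 to 0.925 m from the base axis. Payload 3.1 kg.
Tool frame: the origin (TCP) lies between the finger pads; the fingertips stand 19 mm ahead of it and the grasp point (between the pads) is the TCP; z points along the fingers, y is the line along which they close (so a half turn about z gives the same grasp; the last joint's range is limited). The gripper opens to 85 mm and grips with 20 to 120 N. Pads are 22 mm wide; open, the fingers measure 114 mm over their backs; the gripper's body (76 mm by 85 mm) begins 54 mm behind the grasp point. The pads swing forward as they close: fully open they stand 13 mm farther back than shut.
Start: joints at [1.159, 0.383, 0.044, 1.598, -0.018, 1.161, -0.05], TCP at [0.201, -0.618, 0.25] pointing down, gripper open.
Joint ranges: [-2.61, 2.61], [-0.41, 2.15], [-1.48, 1.57], [0, 2.5], [-1.57, 4.71], [0.05, 1.97], [-2.85, 2.85]. Speed limits (rad/s): [2.79, 2.79, 3.14, 3.14, 3.14, 3.14, 3.14].

### API

Orientations are given as a unit quaternion [x, y, z, w].
In Python, from bench import move_ptp, movel, move_j, move_gripper, pause, inverse_kinematics, read_camera, camera_params, MotionError, sign_off, look_for, tip_of, read_time_s, read_qpos, read_joint_vel, read_effort, read_eef_pos, read_tcp_rot, read_ft_force, read_ft_torque, read_finger_gap, read_grasp_force gives the robot as it stands. Calls block until the motion is done:
- move_ptp(position, orientation): joint-space move of the TCP to a pose.
- movel(position, orientation=None, speed=0.15): straight line of the TCP; orientation=None keeps the orientation; speed is the mean speed in m/s.
- move_j(angles): joint-space move.
- move_gripper(opening, effort=None): finger opening in m; effort is the grip in N (None keeps the last); returns when the fingers have stopped.
- pause(seconds).
- inverse_kinematics(position, orientation): joint angles nearest the present ones, or None.
- read_camera(name): name is "side" or "top" or "wrist"; returns the picture (400x640x3 uint8, red, green, blue); there is no depth.
- camera_params(name): a dict with "K" (3x3 intrinsics, pixels), "dist_coeffs" ([k1, k2, p1, p2, k3] as OpenCV has them; the pictures are not rectified), "camera_from_world" (4x4, takes a point from world to camera coordinates). Camera axes: x right, y down, z forward; pixel columns grow to the right and rows downward; lengths in m; the calibration is good to about 2 mm. A picture is of the moment at which its call begins: read the wrist's pose just before it. camera_params takes no time and is no camera call; for the wrist camera it gives the pose at the moment of the call.
A pose or a line that the arm cannot do raises MotionError and nothing moves.
- sign_off(): hands the job in; it is judged then, once.
Trained networks look in the newest picture that a camera, given by its name, has taken for a name from the list of things; names that differ only in an ending like _2 or _b are one class to them, and where a whole thing is asked for, a point or a joint stands for the part that bears it (a point fixed in the world has none). Each returns a list of dicts, best first, with "confidence" (0 to 1); they miss things now and then, are a little off and sometimes report something else, mostly with a low value. They report only what shows in the picture. A call takes as long as a camera call. They do not tell look-alikes from the thing itself.
- look_for(camera, name): "at" ([column, row] in pixels, amid what is visible of it).
- tip_of(camera, name): "at" ([column, row] in pixels: a listed point, or the origin of a listed thing).
Readings, each from a call of its own:
- read_time_s(): time.
- read_qpos(): joint angles.
- read_joint_vel(): joint speeds.
- read_effort(): joint torques, N m.
- read_eef_pos(): TCP position.
- read_tcp_rot(): TCP orientation.
- read_ft_force(): force on the tool from outside, world axes, zero at the start.
- read_ft_torque(): the same for the moment, N m.
- read_finger_gap(): finger opening in m.
- read_grasp_force(): force on a finger pad.
Only numpy, scipy, OpenCV 4.12 (cv2) and the standard library are available. Lean on these libraries where they do the work, as an engineer would, in place of code of your own. Each camera call takes 0.05 s, during which the arm holds its last target. There are 200 camera calls.

### The job

Make the welder's fuses ready for inspection: first push the isolator's black lever right over to its far side, away from the robot (off). Then press the fuse hatch in the top of the welder once, down to its stop near its free edge, and let it spring up by itself; do not pinch it, hold it or push it down again. Stand clear and watch for two seconds that it stays open before you finish, and leave everything else on the bench where it is.

Things in the scene. Friction and masses are not known exactly. Their poses are not given: they have to be found in the camera images.
- welder: Small welding machine, fixed to the bench: red and dark grey case 240 long (x) x 150 wide (y) x 200 mm high; origin at the centre of its underside, -x is its front (dial, two sockets; towards the robot), z up. The fuse hatch is in the front half of its top. A black carry handle, 16 mm thick, runs along x over the rear half (x = +17 to +113 mm), up to 240 mm above the bench.
- hatch_hinge (a point): Middle of the fuse hatch's hinge line (along the welder's y) at the welder's x = 0, 200 mm up; axes as the welder's. The hatch is a bare aluminium panel 100 (x) x 80 (y) x 5 mm, 3 mm proud of the top, reaching from the hinge to its free edge at welder x = -100 mm. That edge swings up and back; fully open it is 84 mm above the top.
- hatch_press (a point): The place to press: a black rubber mark (14 x 30 mm) on the upper face of the fuse hatch, mid-width, 28 mm from its free edge, 72 mm from its hinge. It moves with the hatch; latched, it lies 203 mm above the bench.
- hatch (a joint): Angle (rad) of the hatch: 0 latched, -0.09 pressed to its stop (7 mm down at the mark), 1.0 fully open. Push-push latch: pressed to the stop (about 4 N at the mark, at least 5 mm deep) and let go, it rises fully open by itself in about 1 s, pushing with about 2 N, and stays; a finger may rise with it. A shallower press leaves it latched; pressed shut to the stop again it latches again.
- isolator: Isolator switch box, fixed to the bench: grey box 120 (x) x 100 (y) x 70 mm high, origin at the centre of its underside, -x roughly towards the robot, z up. On top a 70 x 50 x 25 mm block carries a lever that swings about a line along the box's y axis, over its middle, 92 mm above the bench.
- isolator_lever_tip (a point): Centre of the black ball (26 mm diameter) at the end of the isolator's lever, 80 mm from its pivot, on a 10 mm steel rod. Moves with the lever.
- isolator_lever (a joint): Angle (rad) of the isolator's lever: 0 = leaning 0.5 rad towards the box's -x side (on), 0.5 = upright, 1.0 = leaning 0.5 rad to +x, the far side, against its stop (off). It starts at 0 to 0.25 and stays where it is left. Moves with about 1 N at the ball.
- u_joint: Loose bystander: steel universal-joint cross, 84 x 84 x 24 mm, lying flat near the robot; origin at the centre of its underside.
- bearing_race: Loose bystander: steel bearing ring, 64 mm across, 20 mm high; origin at the centre of its underside.
- parts_carton: Loose bystander: small cardboard carton, 70 x 50 x 45 mm; origin at the centre of its underside.
- spanner: Loose bystander: steel spanner, 180 mm long, lying flat beyond the machines; origin under its middle.
Things that resemble listed ones, but are neither listed nor needed, are in the scene too. Of the things like the isolator, leave any that is yellow; of the rest the larger one is meant.

How it is judged:
On the way, in this order (a step that is already met when the one before it is completed fails the run):
1. the isolator's lever is over at its far side while the hatch is still latched (value of joint isolator_lever above 0.85 rad and value of joint hatch below 0.05 rad), for 0.2 s.
2. the fuse hatch is pressed in past its latch (value of joint hatch below -0.045 rad), for 0.02 s.
3. the hatch stands open, untouched, for a second (value of joint hatch above 0.85 rad and contact force between each of the fingers, the arm and welder below 0.1 N), for 1 s.
At the end, for the whole second after the job is handed in: The isolator lever is within 0.15 rad of its far stop (above 0.85), the fuse hatch stands open above 0.85 rad, at rest (value of joint each of isolator_lever, hatch above 0.85 rad and velocity of joint hatch between -0.1 and 0.1 rad/s); the robot touches nothing.
It fails at once if the hatch opens before the isolator is off (value of joint hatch above 0.15 rad and value of joint isolator_lever below 0.8 rad).
It fails at once if the popped hatch is pushed down again (value of joint hatch above 0.2 rad and velocity of joint hatch below -0.2 rad/s and contact force between any of the fingers, the arm and welder above 0.5 N).
It fails at once if the popped hatch is pinched or forced (over 8 N) (value of joint hatch above 0.2 rad and contact force between any of the fingers, the arm and welder above 8 N).
It fails at once if a bystander is moved or lifted by more than 30 mm (distance of any of u_joint, bearing_race, parts_carton, spanner from where it was at the start of the episode above 0.03 m).
It also fails if it takes over 48 s, if anything falls off the work surface, if the arm or the gripper's body presses on something with over 40 N, if the wrist force passes 120 N, or if a joint passes its speed limit or range.

## Working session

There is one attempt and no reset: what is moved stays moved. The work goes in short steps, each a Python script; the robot and the scene stay as the last script left them, time stands still between calls to the robot, and variables do not carry over. Pictures are saved under pics/ and viewed, at most 10 in all, crops included, and the job is handed in when it is done.

```bash
mkdir -p pics; cat > h.py <<'E'
from bench import *
import numpy as np, cv2
from scipy.spatial.transform import Rotation as R
def ray(cam,px,P=None):
    P=P or camera_params(cam); K=np.array(P["K"]);T=np.array(P["camera_from_world"])
    u=cv2.undistortPoints(np.array([[px]],float),K,np.array(P["dist_coeffs"]))[0,0]
    d=T[:3,:3].T@np.array([u[0],u[1],1]); return -T[:3,:3].T@T[:3,3], d/np.linalg.norm(d)
def at_z(cam,px,z,P=None):
    o,d=ray(cam,px,P); return o+d*(z-o[2])/d[2]
def tri(rays):
    A=sum(np.eye(3)-np.outer(d,d) for o,d in rays); b=sum((np.eye(3)-np.outer(d,d))@o for o,d in rays)
    return np.linalg.solve(A,b)
def proj(cam,p):
    P=camera_params(cam);T=np.array(P["camera_from_world"])
    return cv2.projectPoints(np.array([p],float),cv2.Rodrigues(T[:3,:3])[0],T[:3,3],np.array(P["K"]),np.array(P["dist_coeffs"]))[0][0,0]
E
python3 - <<'E'
from h import *
np.set_printoptions(precision=3,suppress=True)
ims=[]
for c in("side","top"):
    im=read_camera(c); cv2.imwrite(f"pics/{c}0.png",im[...,::-1])
    o,d=ray(c,[320,200]);print(c,o,d)
    for n in("welder","hatch_hinge","hatch_press","isolator","isolator_lever_tip"):
        print(n,[(np.round(q["at"]).tolist(),round(q["confidence"],2)) for q in tip_of(c,n)[:4]])
print(read_time_s(),read_tcp_rot())
E
```

```text
side [0.197 1.105 0.782] [ 0.315 -0.806 -0.502]
welder [([355.0, 192.0], 0.85)]
hatch_hinge [([354.0, 148.0], 0.66)]
hatch_press [([368.0, 153.0], 0.6)]
isolator [([258.0, 306.0], 0.97), ([322.0, 235.0], 0.56), ([303.0, 264.0], 0.55)]
isolator_lever_tip [([262.0, 264.0], 0.6), ([330.0, 204.0], 0.5), ([309.0, 221.0], 0.39)]
top [ 0.431 -0.019  1.471] [ 0.113  0.004 -0.994]
welder [([383.0, 206.0], 0.66), ([232.0, 205.0], 0.38)]
hatch_hinge [([394.0, 195.0], 0.7)]
hatch_press [([392.0, 218.0], 0.61), ([233.0, 203.0], 0.15)]
isolator [([245.0, 200.0], 0.88), ([188.0, 186.0], 0.76), ([298.0, 198.0], 0.63)]
isolator_lever_tip [([163.0, 231.0], 0.63), ([166.0, 190.0], 0.56), ([229.0, 205.0], 0.39), ([290.0, 200.0], 0.38)]
0.6 [0.988 0.156 0.    0.   ]
```

View pics/side0.png

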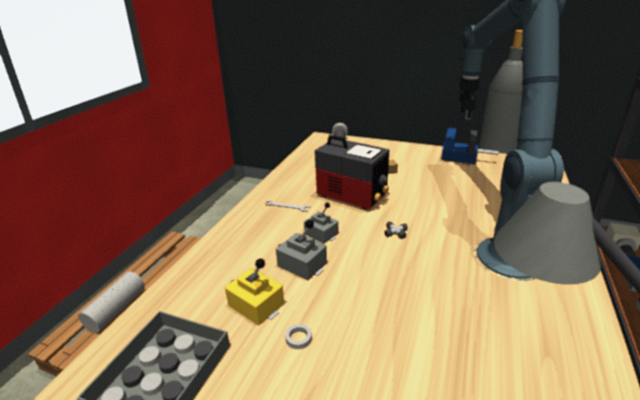

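View pics/top0.png

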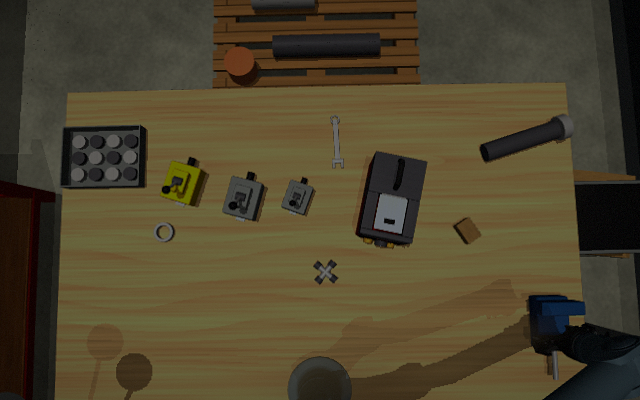

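The side picture shows three isolators: yellow (258,295), grey (302,255) and a smaller grey one (322,225). In the top picture they are at (184,183), (244,198) and (298,197). Yellow is excluded, and of the two grey ones the larger fits, at top (244,198) and side (302,255). The welder is at top (390,200), with the hatch mark near (391,220). I'll confirm in one enlarged crop.

```bash
python3 - <<'E'
import cv2,numpy as np
t=cv2.imread("pics/top0.png");s=cv2.imread("pics/side0.png")
f=lambda im,x,y,w,h,k:cv2.resize(im[y:y+h,x:x+w],None,fx=k,fy=k,interpolation=cv2.INTER_CUBIC)
a=cv2.convertScaleAbs(f(t,215,165,60,60,6),alpha=1.6); b=f(s,270,205,70,75,5)[:360,:350]
c=cv2.convertScaleAbs(f(t,350,145,80,110,5)[:, :400],alpha=1.3)[:,:]
o=np.zeros((600,780,3),np.uint8)
o[:360,:360]=a;o[:360,380-10:380-10+350][:b.shape[0]]=b if b.shape[0]==360 else b
cv2.imwrite("pics/crop1.png",o[:360]); cv2.imwrite("pics/crop2.png",c)
E
```

```text
(no output)
```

View pics/crop1.png

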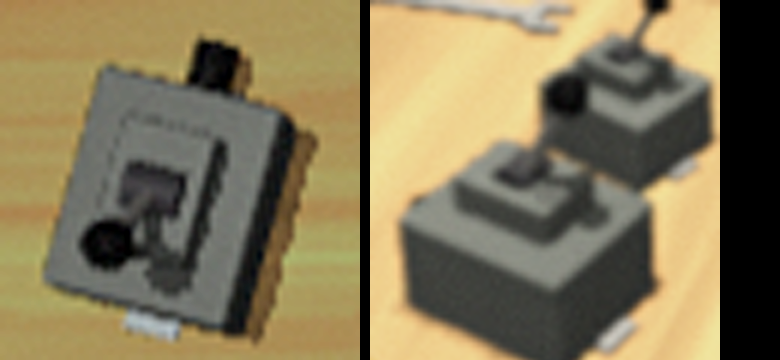

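View pics/crop2.png

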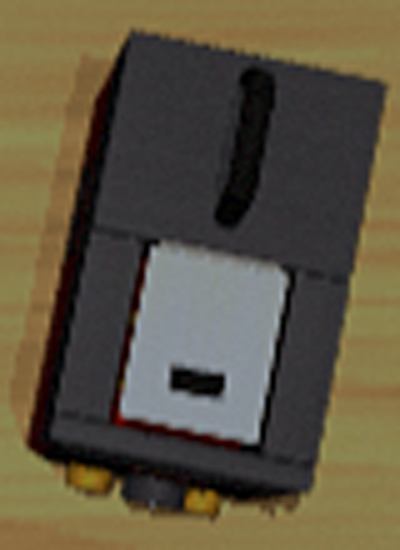

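The crop confirms the larger grey isolator, with its ball at top (233,205.8) and side (309.6,224.2). The hatch mark is at top (389.4,221.2).

```bash
python3 - <<'E'
from h import *
np.set_printoptions(precision=4,suppress=True)
c=lambda x,y,k,ox,oy:[x/k+ox-.4,y/k+oy-.4]
box=np.array([at_z("top",c(x,y,6,215,165),.07) for x,y in[(108,68),(295,115),(232,330),(48,283)]])
print(box,box.mean(0),[np.linalg.norm(box[i]-box[i-1]) for i in range(4)])
yawd=lambda v:np.degrees(np.arctan2(v[1],v[0]))
print(yawd(box[0]-box[3]),yawd(box[1]-box[2]),yawd(box[0]-box[1])-90)
b=tri([ray("top",c(108,245,6,215,165)),ray("side",c(198,96,5,270,205))]);print("ball",b, np.linalg.norm(b-np.r_[box.mean(0)[:2],.092]))
h=np.array([at_z("top",c(x,y,5,350,145),.203) for x,y in[(160,243),(290,270),(258,444),(122,420)]])
print(h,[np.linalg.norm(h[i]-h[i-1]) for i in range(4)],yawd(h[0]-h[3]),yawd(h[1]-h[2]),yawd(h[0]-h[1])-90)
m=at_z("top",c(197,381,5,350,145),.203);print("mark",m,"tri",tri([ray("top",[389.4,221.2]),ray("side",[368,153])]))
E
```

```text
[[0.6723 0.2609 0.07  ]
 [0.6453 0.1626 0.07  ]
 [0.5333 0.196  0.07  ]
 [0.5596 0.292  0.07  ]] [0.6026 0.2279 0.07  ] [np.float64(0.11686894781944422), np.float64(0.10192148750240954), np.float64(0.11685003208029875), np.float64(0.099566834592369)]
-15.427331237050815 -16.582017515967436 -15.343686079386089
ball [0.5691 0.2425 0.1609] 0.07798999223403125
[[ 0.5913 -0.1875  0.203 ]
 [ 0.5745 -0.2601  0.203 ]
 [ 0.4771 -0.2383  0.203 ]
 [ 0.4919 -0.1628  0.203 ]] [np.float64(0.10237836907591635), np.float64(0.07455644198433524), np.float64(0.09986376796000677), np.float64(0.07693554195714292)] -13.917354781598615 -12.598635204649044 -13.007233918874348
mark [ 0.5129 -0.2055  0.203 ] tri [ 0.5143 -0.207   0.1969]
```

```bash
cat >> h.py <<'E'
def quat(deg): t=np.radians(deg)/2; return [float(np.cos(t)),float(np.sin(t)),0.,0.]
YI,YW=-15.7,-13.1
C=np.array([.6026,.2279]); M=np.array([.513,-.206])
def iso(x,y=0.,z=.163):
    a=np.radians(YI); return [float(C[0]+x*np.cos(a)-y*np.sin(a)),float(C[1]+x*np.sin(a)+y*np.cos(a)),z]
E
python3 - <<'E'
from h import *
np.set_printoptions(precision=4,suppress=True)
q=quat(YI)
p=read_eef_pos(); movel([p[0],p[1],.38],speed=.25)
move_gripper(0.0,20)
print(inverse_kinematics(iso(-.1,z=.38),q),inverse_kinematics(iso(-.1),q),inverse_kinematics(iso(.02),q),read_qpos())
move_ptp(iso(-.1,z=.38),q)
print(read_time_s(),read_eef_pos(),read_ft_force())
im=read_camera("wrist");P=camera_params("wrist");cv2.imwrite("pics/w1.png",im[...,::-1])
t=tip_of("wrist","isolator_lever_tip");print([(x["at"],x["confidence"],at_z("wrist",x["at"],.161,P)) for x in t[:3]])
E
```

```text
[ 0.5131  0.4396 -1.3662  1.5895  0.4322  1.4673 -2.7248] [ 0.3309  0.5831 -1.102   1.8385  0.5865  1.0919 -2.8364] [ 0.1501  0.6107 -0.76    1.6125  0.458   1.1046 -2.5744] [ 1.1536  0.3074  0.0514  1.4312 -0.0158  1.4032 -0.0517]
5.2667 [0.507  0.254  0.3797] [-0.3449 -0.1555 -0.7498]
[([318.7, 122.9], 0.9, array([0.5706, 0.2433, 0.161 ])), ([148.4, 131.5], 0.87, array([0.6177, 0.444 , 0.161 ])), ([447.9, 79.3], 0.72, array([0.5769, 0.0872, 0.161 ]))]
```

View pics/w1.png

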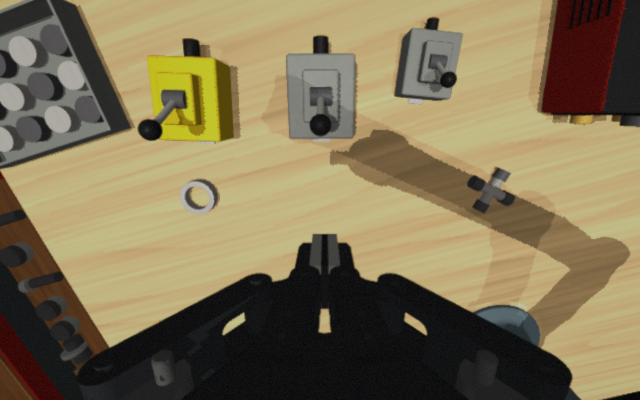

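The wrist picture shows the target ball at (319,123), which puts it at (0.571,0.243). That agrees with the first measurement. This arm posture is near its joint limits, so I'll flip the tool half a turn into a natural posture and then push.

```bash
sed -i 's/^YI,YW=.*/YI,YW=-15.7,-13.1\nQI,QW=quat(YI+180),quat(YW+180)/' h.py
python3 - <<'E'
from h import *
np.set_printoptions(precision=4,suppress=True)
move_j([-.55,.31,.05,1.43,-.016,1.40,.75])
print(read_eef_pos(),read_tcp_rot(),QI,read_time_s())
move_ptp(iso(-.1,z=.30),QI); print(read_qpos())
movel(iso(-.09),QI,speed=.2)
f0=read_ft_force()
movel(iso(0.),QI,speed=.12); print(read_ft_force()-f0)
for x in np.arange(.006,.034,.004):
    movel(iso(x),QI,speed=.08); f=read_ft_force()-f0; print(round(x,3),f)
    if np.hypot(f[0],f[1])>6: break
print(read_time_s(),read_eef_pos())
im=read_camera("wrist");cv2.imwrite("pics/w2.png",im[...,::-1])
E
```

```text
[0.5872 0.2824 0.3788] [0.1599 0.9871 0.0007 0.0004] [0.13658011124157354, 0.9906290290584258, 0.0, 0.0] 8.2833
[-0.5609  0.1859  0.0245  1.7461 -0.0048  1.2095  0.7616]
[-0.7232 -0.0052 -0.4542]
0.006 [-0.761   1.2735 -0.2959]
0.01 [-0.4989 -0.2172 -1.5556]
0.014 [-4.6898  0.9068  0.9782]
0.018 [-9.9702  1.3109  3.9054]
11.5583 [0.6152 0.2248 0.1624]
```

View pics/w2.png

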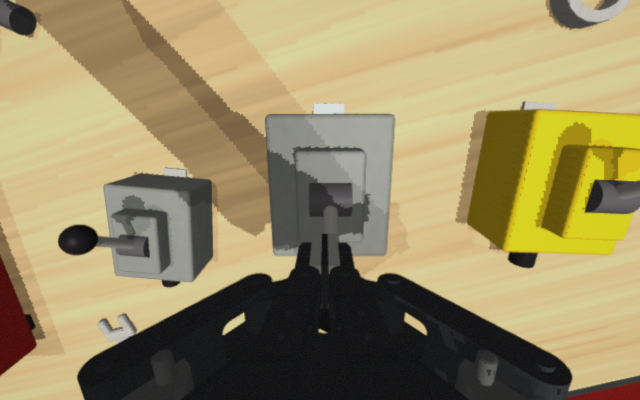

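The picture shows the lever rod leaning towards the far side at (328,215). The contact force rose at exactly the predicted stop. I'll back off, check the ball, then go above the hatch.

```bash
python3 - <<'E'
from h import *
np.set_printoptions(precision=4,suppress=True)
movel(iso(-.06),QI,speed=.2); movel(iso(-.08,z=.36),QI,speed=.3)
read_camera("wrist");P=camera_params("wrist")
for x in tip_of("wrist","isolator_lever_tip")[:3]:
    b=at_z("wrist",x["at"],.162,P); a=np.radians(YI); print(x["at"],x["confidence"],b,"box x",(b[:2]-C)@[np.cos(a),np.sin(a)])
move_ptp([.47,-.19,.38],QW)
print(read_qpos(),read_time_s(),read_eef_pos())
im=read_camera("wrist");P=camera_params("wrist");cv2.imwrite("pics/w3.png",im[...,::-1])
for x in tip_of("wrist","hatch_press")[:2]: print(x["at"],x["confidence"],at_z("wrist",x["at"],.203,P))
for z in(.3,.2): print(inverse_kinematics([M[0],M[1],z],QW))
E
```

```text
[497.8, 209.1] 0.97 [0.6187 0.441  0.162 ] box x -0.04219460325283913
[213.5, 241.3] 0.49 [0.5647 0.0916 0.162 ] box x 0.0003642909240794967
[-0.1041  0.0049  0.4083  1.7802 -0.0024  1.3572  1.6498] 14.6833 [ 0.4708 -0.1883  0.3798]
[318.8, 219.0] 0.95 [ 0.5123 -0.2038  0.203 ]
[-0.0819  0.1601  0.4344  1.7944 -0.072   1.2026  1.7157]
[-0.0647  0.2652  0.4287  1.8998 -0.1296  1.0034  1.7628]
```

View pics/w3.png

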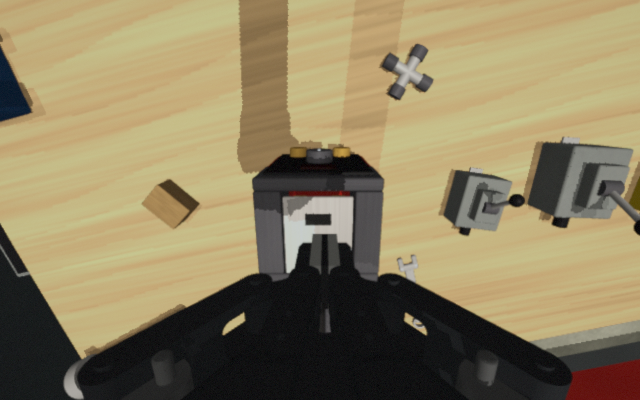

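```bash
python3 - <<'E'
from h import *
np.set_printoptions(precision=4,suppress=True)
print("cam rel TCP",ray("wrist",[320,200])[0]-read_eef_pos())
im=read_camera("top")
cv2.imwrite("pics/t2.png",cv2.resize(im[165:225,215:275,::-1],None,fx=6,fy=6,interpolation=cv2.INTER_CUBIC))
for n in (1.,.85,.7):
    a=n-.5; p=proj("top",iso(.08*np.sin(a),z=.092+.08*np.cos(a))); print(n,p,(p-[215-.4,165-.4])*6)
print([(x["at"],x["confidence"]) for x in tip_of("top","isolator_lever_tip")[:4]])
E
```

```text
cam rel TCP [-0.07    0.0165  0.123 ]
1.0 [241.0579 181.4303] [158.7473 100.9818]
0.85 [239.7447 184.7482] [150.8684 120.889 ]
0.7 [238.4699 188.3799] [143.2197 142.6795]
[([166.1, 190.2], 0.67), ([233.6, 180.7], 0.62), ([291.2, 203.1], 0.6)]
```

View pics/t2.png

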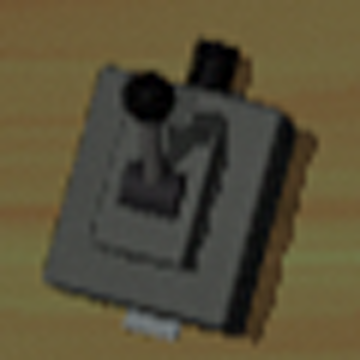

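In the crop the ball is at (148,97), beyond the 1.0 prediction row, so the isolator is fully off. Now the hatch press.

```bash
python3 - <<'E'
from h import *
np.set_printoptions(precision=4,suppress=True)
x,y=.5125,-.205
move_ptp([x,y,.28],QW)
movel([x,y,.236],QW,speed=.08)
f0=read_ft_force(); zs=None
for z in np.arange(.228,.205,-.002):
    movel([x,y,float(z)],QW,speed=.03); f=(read_ft_force()-f0)[2]; print(round(z,3),round(read_eef_pos()[2],4),round(f,2))
    if f>9: break
movel([x,y,.40],QW,speed=.35)
movel([.44,-.19,.40],QW,speed=.2)
print(read_time_s())
pause(2.0)
im=read_camera("wrist");cv2.imwrite("pics/w4.png",im[...,::-1]);print(read_time_s())
s=read_camera("side");cv2.imwrite("pics/s4.png",cv2.resize(s[110:230,280:440,::-1],None,fx=4,fy=4,interpolation=cv2.INTER_CUBIC))
E
```

```text
0.228 0.2278 1.09
0.226 0.2259 0.24
0.224 0.2238 0.28
0.222 0.2224 2.3
0.22 0.2202 3.0
0.218 0.218 3.82
0.216 0.2162 5.69
0.214 0.2159 13.01
19.4667
21.5167
```

View pics/s4.png

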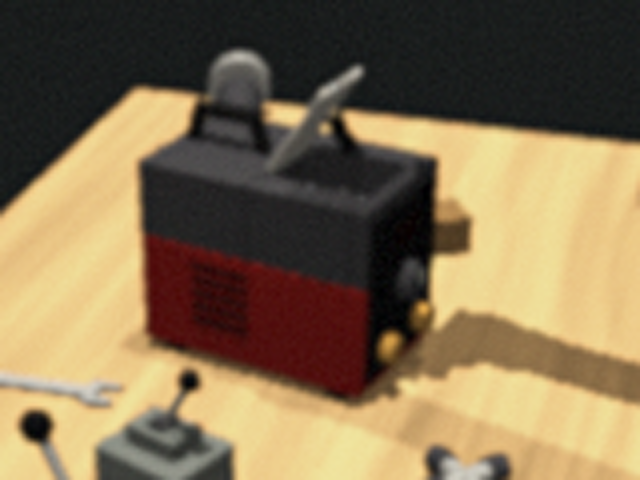

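The crop shows the hatch standing fully open, with its free edge at (358,70). The lever is still over at the far side, at (37,425). The robot is clear and two seconds have passed.

```bash
python3 -c "
from h import *
print(sign_off(), read_time_s())"
```

```text
the job is handed in; nothing more can be done
the job is handed in; nothing more can be done
```

The isolator is off and the fuse hatch, pressed once to its stop, sprang open and stayed open for the two-second watch; the arm stood clear, and I handed the job in at about 22 s.

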